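# Select the marked speed on the welding positioner

## Robot

A 6-joint arm with a two-finger parallel gripper is mounted at the origin on the work surface. World frame = base frame: x ahead of the robot, y to its left, z up, the work surface at z = 0. Lengths are in m, angles in degrees, forces in N, time in s.
With the tool pointing down it reaches from about 0.275 to 0.825 m from the base axis. Payload 4.9 kg.
Tool frame: the origin (TCP) lies between the finger pads; the fingertips stand 17 mm ahead of it and the grasp point (between the pads) lies 2 mm behind it; z points along the fingers, x is the direction in which the jaws open and shut, and the axes are right-handed (so a half turn about z gives the same grasp; the last joint's range is limited). The gripper opens to 85 mm and grips with 20 to 120 N. Pads are 22 mm wide; open, the fingers measure 114 mm over their backs; the gripper's body (76 mm by 85 mm) begins 54 mm behind the grasp point. The pads swing forward as they close: fully open they stand 13 mm farther back than shut.
Start: joints at [58.659, 18.69, -11.035, 60.275, 0, 82.311], TCP at [0.221, 0.504, 0.248] pointing down, gripper open.
Joint ranges: [-152.03, 152.03], [-55.5, 102.48], [-74.3, 77.21], [-110.64, 120.58], [-84.22, 78.4], [-180, 180]. Speed limits (degrees/s): [147.25, 147.25, 180, 180, 180, 180].

## Interface

Orientations are given as a 3x3 rotation matrix whose columns are the frame's x, y, z axes.
In Python, from station import manip, vision, order gives the robot as it stands.
- The arm moves only by the shell command python3 -m creep 'ROWS' [OPENING] [FORCE]. ROWS is JSON, a list that holds one entry, the list of rows, each a list of 6 numbers: the shift along the tool's x, y, z in mm, then the turn, a rotation vector about the tool's x, y, z in rad. In form: [[[tx, ty, tz, rx, ry, rz], ...]]. A call has 1 to 20 rows; each row is the pose to reach, as a shift and turn from the pose commanded when the call began, along the tool's axes at that moment; what a row does not reach only later rows make up. A row lasts 1/10 s, in which the tool goes at most 50 mm and 8.59 degrees, less where a joint would pass 70% of its speed; a pose out of reach is approached as far as the arm can. A call with a gripper value outside its range is refused whole. OPENING is the closure in counts, from 0 (fully open) to 255 (shut), set as the call begins (- or left out, the last holds). The fingers move at their own pace and stop on an object; FORCE is the grip in N (left out, the last holds). Time passes only in rows, so rows that repeat a pose let the fingers close. It gives the time, the measured TCP pose, the force and the opening at its end, in the units of the state.
- manip.read_state(): the state, without advancing time (a new reading comes with each control period).
- vision.grab_frame(name): name is "side" or "top"; returns a dict with "img" (420x560x3 uint8, red, green, blue), "fx", "fy", "cx", "cy" (pixels), "R" (3x3) and "t" (3): a world point X has camera coordinates R X + t. Camera axes: x right, y down, z forward; pixel columns grow to the right and rows downward; lengths in m; the calibration is good to about 2 mm. A picture is of the moment at which its call begins. There is no depth.
- order.finish_job(): hands the job in, once; it reports no verdict.
The state is a dict: "t": time; "joint_positions": joint angles; "qvel": joint speeds; "tau": joint torques, N m; "tcp_pos": TCP position; "ee_rot": TCP orientation; "contact_force": force on the tool from outside, world axes, zero at the start; "moment": the same for the moment, N m; "opening": finger opening in m.
Only numpy, scipy, OpenCV 4.12 (cv2) and the standard library are available. Lean on these libraries where they do the work, as an engineer would, in place of code of your own. Each camera call takes 0.05 s, during which the arm holds its last target. There are 200 camera calls.

## Task

On the welding positioner, push the gear lever through its gate into the corner slot that the mushroom-headed pin stands beside, fully home to the end of that slot, without dipping into any of the other three corner slots on the way. Only push the knob with the fingers, gently and without gripping it, disturb none of the loose parts on the bench, and finish clear of everything.

Things in the scene. Friction and masses are not known exactly. Their poses are not given: they have to be found in the camera images.
- positioner: Bench welding positioner, fixed: green gearbox 180 x 170 mm, top at 100 mm, with a gate plate and lever on it, and a turntable on its +y side. Origin: on the bench under the middle of the gearbox; z up, x away from the robot, y to the left (turned up to 0.35 rad from the world's). The lever pivots on this z axis, 45 mm above the bench.
- gate_centre (a point): Middle of the top face of the gate plate (136 mm square), 110 mm above the bench. Slots 14 mm wide: three lanes along the positioner's x, at y = -22, 0, +22 mm, x from -34 to +34 mm, joined only at x = 0 by a cross channel along y (neutral). The four ends of the outer lanes are the corner slots. The lever starts somewhere in the middle lane.
- turntable (a point): Centre of the turntable's top, 110 mm above the bench, 210 mm from the gearbox's middle; 176 mm across. A fixed flange with two tube stubs on it reaches 155 mm above the bench.
- knob (a point): Centre of the black ball knob, 38 mm in diameter, on a 10 mm stem, 145 mm from the pivot. With a = gate_along, b = gate_across it is at x = 145 sin a, y = 145 cos a sin b, z = 45 + 145 cos a cos b mm in the positioner's frame (190 mm high when upright). The lever stays where it is left; about 2 N at the knob moves it, and it stops firmly at the slot ends.
- gate_along (a joint): Tilt of the lever along the lanes, rad: 0 = neutral (in line with the cross channel), positive = the knob leans to the positioner's +x. It stops at +-0.36 in every lane (fully home). The lever can change lane within about +-0.03 of 0.
- gate_across (a joint): Tilt of the lever along the cross channel, rad: 0 = middle lane, about +0.35 = the lane on the positioner's +y side, -0.35 = the lane on its -y side (play about 0.03 either way).
- speed_pin: The marker pin: dark steel, stem 8 mm in diameter with a mushroom head 20 mm in diameter, 28 mm high, fixed beside the wanted corner slot. Origin: its foot, at (+-24, +-54, 110) mm in the positioner's frame; the signs of x and y are those of the wanted slot. Beside each other corner slot is only a flat screw head, 9 mm across, 3 mm high.
- tube_stub: Loose bystander: steel tube 48 mm in diameter, 80 mm high, standing on the bench on the -y side of the gearbox. Origin: centre of its underside.
- collar: Loose bystander: dark steel ring 60 mm in diameter, 16 mm high, lying flat on the bench on the -y side of the gearbox. Origin: centre of its underside.
- spanner: Loose bystander: spanner 160 mm long lying on the bench in front of the positioner (robot side). Origin: middle of its underside.

How it is judged (in metres and radians):
At the end, for the whole second after the job is handed in: The lever rests in the corner slot beside the mushroom-headed pin: tilted more than 0.28 rad along the lane (of 0.36 at the stop) and more than 0.24 rad across to that lane, and it is at rest ((((x of speed_pin in the frame of positioner below 0 m and y of speed_pin in the frame of positioner below 0 m) and (value of joint gate_along below -0.28 rad and value of joint gate_across below -0.24 rad)) or ((x of speed_pin in the frame of positioner below 0 m and y of speed_pin in the frame of positioner above 0 m) and (value of joint gate_along below -0.28 rad and value of joint gate_across above 0.24 rad)) or ((x of speed_pin in the frame of positioner above 0 m and y of speed_pin in the frame of positioner below 0 m) and (value of joint gate_along above 0.28 rad and value of joint gate_across below -0.24 rad)) or ((x of speed_pin in the frame of positioner above 0 m and y of speed_pin in the frame of positioner above 0 m) and (value of joint gate_along above 0.28 rad and value of joint gate_across above 0.24 rad))) and velocity of joint gate_along between -0.05 and 0.05 rad/s and velocity of joint gate_across between -0.05 and 0.05 rad/s); the robot touches nothing.
It fails at once if the lever dips into a corner slot other than the marked one (more than 0.2 rad along, in an outer lane) ((not (x of speed_pin in the frame of positioner below 0 m and y of speed_pin in the frame of positioner below 0 m) and (value of joint gate_along below -0.2 rad and value of joint gate_across below -0.24 rad)) or (not (x of speed_pin in the frame of positioner below 0 m and y of speed_pin in the frame of positioner above 0 m) and (value of joint gate_along below -0.2 rad and value of joint gate_across above 0.24 rad)) or (not (x of speed_pin in the frame of positioner above 0 m and y of speed_pin in the frame of positioner below 0 m) and (value of joint gate_along above 0.2 rad and value of joint gate_across below -0.24 rad)) or (not (x of speed_pin in the frame of positioner above 0 m and y of speed_pin in the frame of positioner above 0 m) and (value of joint gate_along above 0.2 rad and value of joint gate_across above 0.24 rad))).
It fails at once if the fingers press or squeeze the lever or the machine with more than 36 N (contact force between the fingers and positioner above 36 N).
It fails at once if a loose part on the bench is shifted or lifted more than 25 mm (distance of any of tube_stub, collar, spanner from where it was at the start of the episode above 0.025 m).
It also fails if it takes over 42 s, if anything falls off the work surface, if the arm or the gripper's body presses on something with over 40 N, if the wrist force passes 120 N, or if a joint passes its speed limit or range.

## Working session

There is one attempt and no reset: what is moved stays moved. The work goes in short steps, Python scripts to look and compute and a shell command to move; the robot and the scene stay as the last step left them, time stands still between calls to the robot, and variables do not carry over. Pictures are saved under pics/ and viewed, about 8 in all and at most 12, crops included, and the job is handed in when it is done.

```bash
mkdir -p pics; ls
python3 - <<'E'
from station import manip, vision
import cv2,numpy as np
s=manip.read_state();print(s)
ims=[]
for n in("top","side"):
    f=vision.grab_frame(n);np.savez(f"{n}.npz",**f)
    cv2.imwrite(f"pics/{n}0.png",f["img"][:,:,::-1]);print(n,f["fx"],f["cx"],f["cy"],f["R"],f["t"], -np.array(f["R"]).T@f["t"])
E
```

```text
pics
{'t': 0.0, 'joint_positions': array([ 5.86595238e+01,  1.87326120e+01, -1.10933214e+01,  6.02761378e+01,
        6.07511680e-04,  8.23093041e+01]), 'qvel': array([ 0.02030618, -0.14127237,  0.00810622, -0.04788713,  0.02527626,
        0.16187369]), 'tau': array([-1.89383427e-03, -4.43404412e+01,  2.62434715e+01,  1.55524589e-02,
       -3.69793443e-04,  1.73030367e-05]), 'tcp_pos': array([0.22032841, 0.50331149, 0.247489  ]), 'ee_rot': array([[ 4.01144228e-01,  9.16014428e-01, -9.35643174e-04],
       [ 9.16013208e-01, -4.01145242e-01, -1.51603082e-03],
       [-1.76403491e-03, -2.48914493e-04, -9.99998413e-01]]), 'contact_force': array([ 0.08820839, -0.51760526,  0.35950699]), 'moment': array([0.04572617, 0.03315147, 0.02896298]), 'opening': 0.08530341990271735}
top 488.0119076713054 282.74232536835467 204.72057808148924 [[ 0.02591652 -0.9994246  -0.02188164]
 [-0.98244658 -0.02141903 -0.18531039]
 [ 0.18473508  0.02630015 -0.98243639]] [0.04362165 0.55428036 1.1041208 ] [0.33945047 0.02643016 1.18839687]
side 462.1954210755206 280.7591465386144 209.12451093013047 [[ 0.79736439 -0.603351   -0.01332685]
 [-0.31426688 -0.39626764 -0.86267508]
 [ 0.51521487  0.69205457 -0.50558294]] [-0.41937729  0.33231872  0.56130104] [ 0.14964264 -0.5097955   0.56487833]
```

View pics/top0.png

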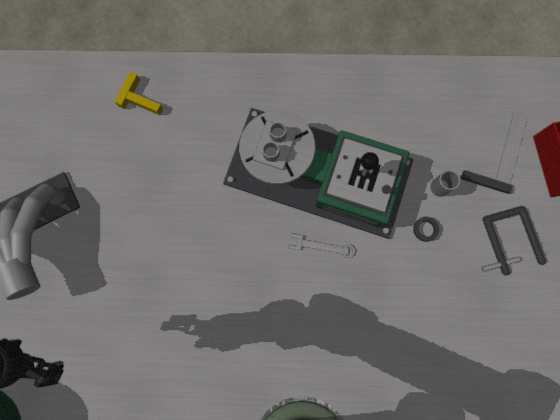

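View pics/side0.png

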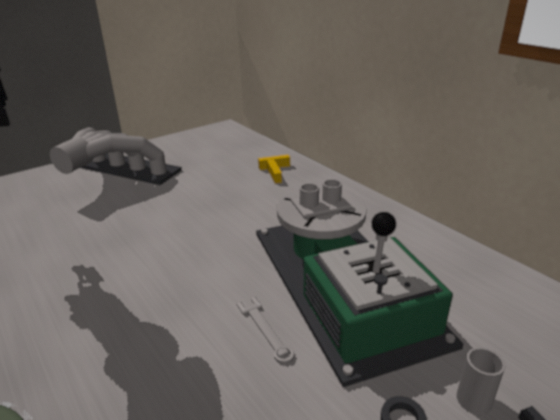

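The top view shows the plate around (365,175) and the knob at (370,161). In the side view the knob is at (384,224). Next I'll measure the plate and knob and enlarge the gate.

```bash
cat > h.py <<'E'
import numpy as np,cv2
def load(n): return dict(np.load(f"{n}.npz"))
def ray(f,u,v):
    d=f["R"].T@np.array([(u-f["cx"])/f["fx"],(v-f["cy"])/f["fy"],1]);return -f["R"].T@f["t"],d/np.linalg.norm(d)
def onz(f,u,v,z): o,d=ray(f,u,v);return o+d*(z-o[2])/d[2]
def proj(f,X): c=f["R"]@X+f["t"];return np.array([f["fx"]*c[0]/c[2]+f["cx"],f["fy"]*c[1]/c[2]+f["cy"]])
def tri(f,a,g,b):
    o,d=ray(f,*a);p,e=ray(g,*b);s=np.linalg.lstsq(np.c_[d,-e],p-o,rcond=None)[0]
    P,Q=o+s[0]*d,p+s[1]*e;return (P+Q)/2,np.linalg.norm(P-Q)
def knobpix(f,u0,v0,r=25):
    g=f["img"].max(2);m=np.zeros_like(g);m[v0-r:v0+r,u0-r:u0+r]=(g[v0-r:v0+r,u0-r:u0+r]<38)*255
    m=cv2.morphologyEx(m,cv2.MORPH_OPEN,cv2.getStructuringElement(cv2.MORPH_ELLIPSE,(9,9)))
    c=max(cv2.findContours(m,0,2)[0],key=cv2.contourArea);return cv2.minEnclosingCircle(c)
E
python3 - <<'E'
from h import *
T,S=load("top"),load("side")
im=T["img"].astype(int)
g=((im[:,:,1]-im[:,:,0]>20)*255).astype(np.uint8); g[:, :315]=0
m=((im.min(2)>120)&(np.abs(im[:,:,0]-im[:,:,1])<15)).astype(np.uint8)*255
w=np.zeros_like(m);w[130:225,315:415]=m[130:225,315:415]
cs=cv2.findContours(w,0,2)[0]
gc=np.vstack(cv2.findContours(g[120:240,:430],0,2)[0]);
# plate = contour containing near 340,165..; take largest not touching border
for c in sorted(cs,key=cv2.contourArea)[-3:]:
    r=cv2.minAreaRect(c);print(cv2.contourArea(c),r)
    b=cv2.boxPoints(r);X=np.array([onz(T,*p,.11) for p in b]);print(X.round(3).tolist(),X.mean(0))
k=knobpix(T,370,161);q=knobpix(S,384,224);print(k,q,tri(T,k[0],S,q[0]))
a=cv2.resize(T["img"][125:230,310:420],None,fx=5,fy=5,interpolation=2)
b=cv2.resize(S["img"][195:335,295:450],None,fx=4,fy=4,interpolation=2)
cv2.imwrite("pics/t1.png",a[:,:,::-1]);cv2.imwrite("pics/s1.png",b[:,:,::-1])
E
```

```text
98.0 ((328.0, 220.0), (8.0, 26.0), 90.0)
[[0.518, -0.018, 0.11], [0.519, -0.075, 0.11], [0.501, -0.076, 0.11], [0.5, -0.018, 0.11]] [ 0.50975952 -0.04657633  0.11      ]
736.0 ((379.0, 141.0), (22.0, 70.0), 90.0)
[[0.721, -0.082, 0.11], [0.724, -0.242, 0.11], [0.671, -0.241, 0.11], [0.668, -0.082, 0.11]] [ 0.69597477 -0.16169717  0.11      ]
1954.5 ((364.16168212890625, 174.27288818359375), (59.745113372802734, 57.002723693847656), 17.927919387817383)
[[0.573, -0.044, 0.11], [0.702, -0.083, 0.11], [0.66, -0.212, 0.11], [0.534, -0.171, 0.11]] [ 0.61723666 -0.12739409  0.11      ]
((370.5, 161.5), 8.514793395996094) ((383.5, 224.0), 11.412812232971191) (array([ 0.62417148, -0.12980654,  0.19128644]), np.float64(0.0014184908683794817))
```

View pics/t1.png

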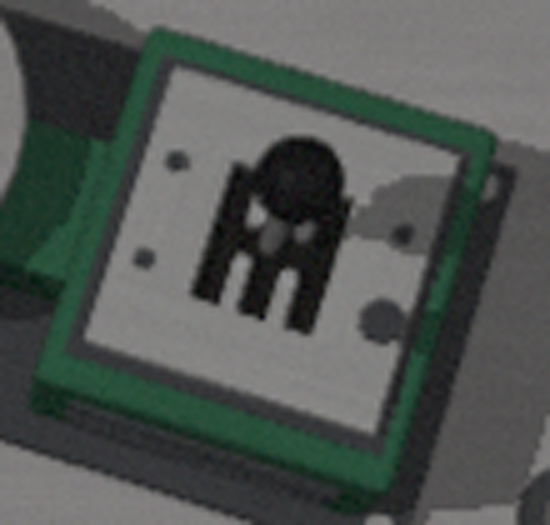

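View pics/s1.png

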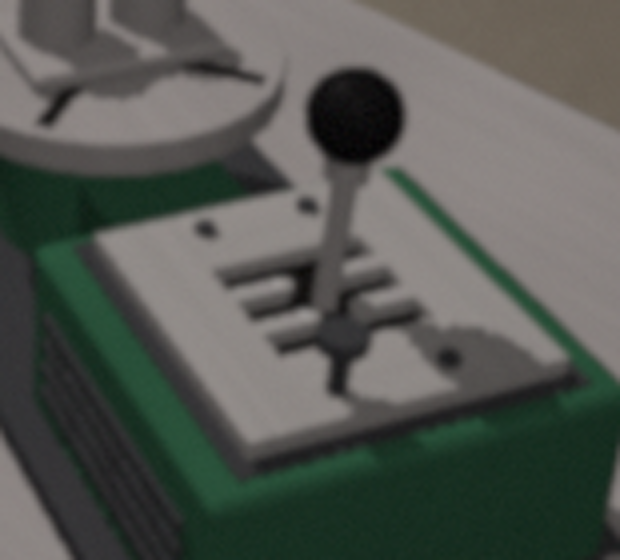

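The pin is the mushroom head at crop (380,320) in the top view and (343,335) in the side view, so it's in the (-x,-y) corner. The other three corners have flat screws.

- **Pose:** yaw is about -0.297 rad and the centre is at (0.617,-0.127).
- **Lever:** a is about +0.05 and b is about 0.

I'll close the fingers into a poker and push in three steps: -x to neutral, -y across, then -x home. First I travel to the knob's +x side, high up, with tool x along the positioner's y and tool y along its x.

```bash
python3 -m creep '[[[-20,34,0,0,0,-0.02],[-41,68,0,0,0,-0.04],[-62,101,0,0,0,-0.06],[-82,135,0,0,0,-0.08],[-103,169,0,0,0,-0.1],[-124,203,0,0,0,-0.116],[-144,237,0,0,0,-0.116],[-165,270,0,0,0,-0.116],[-185,304,0,0,0,-0.116],[-206,338,0,0,0,-0.116],[-226,372,0,0,0,-0.116],[-247,406,0,0,0,-0.116],[-268,440,0,0,0,-0.116],[-288,473,0,0,0,-0.116],[-309,507,0,0,0,-0.116],[-330,541,0,0,0,-0.116],[-350,575,0,0,0,-0.116],[-371,608,0,0,0,-0.116],[-391,642,0,0,0,-0.116],[-412,676,0,0,0,-0.116]]]' 255 20
cat >> h.py <<'E'
C=np.array([.617,-.127]);Y=-0.297;ex=np.array([np.cos(Y),np.sin(Y)]);ey=np.array([-ex[1],ex[0]])
def loc(p): d=np.asarray(p)[:2]-C;return np.array([d@ex,d@ey])*1000
def st():
    from station import manip
    s=manip.read_state();R=s["ee_rot"]
    print("t",s["t"],"tcp local mm",loc(s["tcp_pos"]).round(1),"z",round(s["tcp_pos"][2]*1000,1),"F",s["contact_force"].round(1),"open",s["opening"]);print("tool x,y dot ex,ey, z:",R[:2,0]@ex,R[:2,0]@ey,R[2,:].round(3))
E
python3 -c "from h import *;st()"
```

```text
t: 2.1
tcp_pos: [0.675, -0.146, 0.2476]
ee_rot: [[0.293, 0.956, -0.001], [0.956, -0.293, 0.0], [0.0, -0.001, -1.0]]
contact_force: [0.3, -0.5, -0.1]
opening: -0.0002
t 2.1 tcp local mm [61.1 -1.2] z 247.6 F [ 0.3 -0.5 -0.1] open -0.0002068028525066513
tool x,y dot ex,ey, z: -0.00014769398907683835 0.9999999713046082 [ 0.    -0.001 -1.   ]
```

```bash
python3 -m creep '[[[0,0,12,0,0,0],[0,0,25,0,0,0],[0,0,38,0,0,0],[0,0,50,0,0,0],[0,0,62,0,0,0],[0,-4,62,0,0,0],[0,-8,62,0,0,0],[0,-12,62,0,0,0],[0,-16,62,0,0,0],[0,-19,62,0,0,0],[0,-21,62,0,0,0],[0,-23,62,0,0,0],[0,-25,62,0,0,0],[0,-27,62,0,0,0],[0,-28,62,0,0,0],[0,-28,62,0,0,0]]]'
cat > m.py <<'E'
import sys
from h import *
from station import vision
st()
fs=[]
for n in("top","side"): f=vision.grab_frame(n);np.savez(n+".npz",**f);fs.append(f)
T,S=fs
o=[np.hstack([f["img"]])[v-60:v+60,u-80:u+80] for f,u,v in((T,365,170),(S,385,235))]
cv2.imwrite(f"pics/{sys.argv[1]}.png",cv2.resize(np.vstack(o),None,fx=2.5,fy=2.5,interpolation=2)[:,:,::-1])
E
python3 m.py p1
```

```text
t: 3.7
tcp_pos: [0.6478, -0.1366, 0.1864]
ee_rot: [[0.292, 0.956, 0.0], [0.956, -0.292, -0.0], [0.0, 0.0, -1.0]]
contact_force: [1.5, 0.1, 1.6]
opening: 0.0001
t 3.7 tcp local mm [32.2 -0.2] z 186.4 F [1.5 0.1 1.6] open 0.00011178768540344311
tool x,y dot ex,ey, z: -0.00016760035447453814 0.9999999857704613 [ 0.  0. -1.]
```

View pics/p1.png

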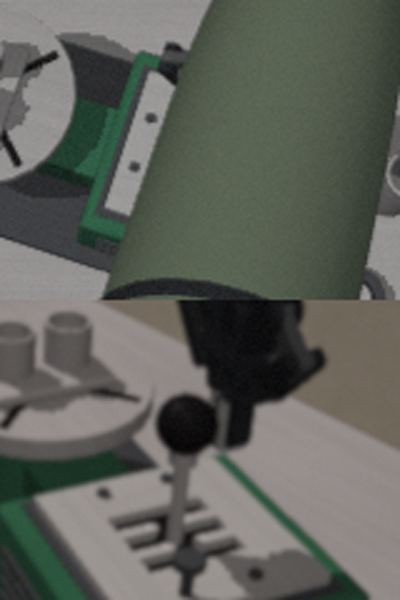

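The top view is hidden by the arm. In the side view the knob is at about (380,224.5) with the finger at its right. I'll cast that ray at knob height.

```bash
cat > k.py <<'E'
from h import *
S=load("side")
def k(S,u,v):
    g=cv2.resize(S["img"][v-30:v+30,u-30:u+30].max(2),None,fx=4,fy=4,interpolation=2)
    c=cv2.HoughCircles(cv2.GaussianBlur(g,(5,5),0),cv2.HOUGH_GRADIENT,1,30,param1=60,param2=12,minRadius=36,maxRadius=56)
    return [(x/4+u-30,y/4+v-30,r/4) for x,y,r in c[0][:2]]
import sys
for u,v,r in k(S,int(sys.argv[1]),int(sys.argv[2])): print((u,v,r),[loc(onz(S,u,v,z)).round(1).tolist() for z in(.19,.18,.172)])
E
python3 k.py 381 225; python3 -c "
from h import *
print(loc(onz(load('side'),383.5,224,.19)))"
```

```text
(np.float32(379.625), np.float32(224.625), np.float32(12.15)) [[3.3, 1.7], [12.4, 15.2], [19.6, 26.0]]
(np.float32(392.625), np.float32(246.375), np.float32(9.25)) [[-9.1, -54.6], [-0.4, -42.7], [6.5, -33.1]]
[9.68080842 1.16912995]
```

Everything agrees that the knob is at x of about +2 mm. I'll push 2 mm more, then back off and go round to its +y side.

```bash
python3 -m creep '[[[0,-1,0,0,0,0],[0,-2,0,0,0,0],[0,-2,0,0,0,0],[0,2,0,0,0,0],[0,8,0,0,0,0],[0,14,0,0,0,0],[15,14,0,0,0,0],[30,14,0,0,0,0],[45,14,0,0,0,0],[52,14,0,0,0,0],[52,4,0,0,0,0],[52,-8,0,0,0,0],[52,-20,0,0,0,0],[52,-30,0,0,0,0],[52,-33,0,0,0,0],[52,-33,0,0,0,0]]]'
python3 m.py p2; python3 k.py 380 225
```

```text
t: 5.4
tcp_pos: [0.6314, -0.0766, 0.1866]
ee_rot: [[0.292, 0.956, 0.0], [0.956, -0.292, -0.0], [-0.0, 0.0, -1.0]]
contact_force: [0.1, 0.3, 0.0]
opening: 0.0002
t 5.4 tcp local mm [-1.  52.4] z 186.6 F [0.1 0.3 0. ] open 0.00023041039858527306
tool x,y dot ex,ey, z: -0.0008567701832057996 0.9999996322803119 [-0.  0. -1.]
(np.float32(378.125), np.float32(225.375), np.float32(12.275)) [[0.2, 0.7], [9.1, 14.2], [16.2, 24.9]]
```

Knob x is about 0. Now a slow push along -y, checking the force partway.

```bash
python3 -m creep '[[[-5,0,0,0,0,0],[-10,0,0,0,0,0],[-14,0,0,0,0,0],[-16,0,0,0,0,0],[-18,0,0,0,0,0],[-20,0,0,0,0,0],[-22,0,0,0,0,0],[-23,0,0,0,0,0],[-24,0,0,0,0,0],[-25,0,0,0,0,0],[-26,0,0,0,0,0],[-27,0,0,0,0,0]]]'; python3 -c "from h import *;st()"
```

```text
t: 6.7
tcp_pos: [0.6235, -0.1031, 0.1863]
ee_rot: [[0.292, 0.956, 0.0], [0.956, -0.292, -0.0], [-0.0, 0.0, -1.0]]
contact_force: [1.5, 1.3, 1.6]
opening: 0.0002
t 6.7 tcp local mm [-0.7 24.8] z 186.3 F [1.5 1.3 1.6] open 0.00020215711746213738
tool x,y dot ex,ey, z: -0.00021849282387661207 0.9999999760088235 [-0.  0. -1.]
```

```bash
python3 -m creep '[[[-2,0,0,0,0,0],[-4,0,0,0,0,0],[-6,0,0,0,0,0],[-8,0,0,0,0,0],[-10,0,0,0,0,0],[-12,0,0,0,0,0],[-14,0,0,0,0,0],[-16,0,0,0,0,0],[-18,0,0,0,0,0],[-20,0,0,0,0,0],[-22,0,0,0,0,0],[-24,0,0,0,0,0],[-26,0,0,0,0,0],[-28,0,0,0,0,0],[-30,0,0,0,0,0],[-32,0,0,0,0,0],[-34,0,0,0,0,0],[-35,0,0,0,0,0],[-36,0,0,0,0,0]]]'; python3 m.py p3
```

```text
t: 8.6
tcp_pos: [0.613, -0.1375, 0.1863]
ee_rot: [[0.293, 0.956, -0.0], [0.956, -0.293, 0.0], [0.0, -0.0, -1.0]]
contact_force: [-0.2, 1.2, -1.3]
opening: 0.0003
t 8.6 tcp local mm [ -0.8 -11.3] z 186.3 F [-0.2  1.2 -1.3] open 0.0003249249284875778
tool x,y dot ex,ey, z: -0.00010482724686929666 0.9999999930932544 [ 0. -0. -1.]
```

View pics/p3.png

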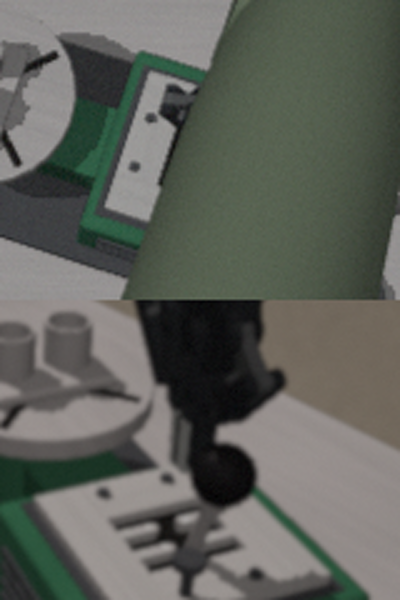

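The knob has crossed: it leans to -y at about -45 mm, with low force. I'll push 3 mm more to line it up with the lane, back off, and go round to its +x side.

```bash
python3 -m creep '[[[-1,0,0,0,0,0],[-2,0,0,0,0,0],[-3,0,0,0,0,0],[-4,0,0,0,0,0],[-4,0,0,0,0,0]]]'; python3 -m creep '[[[3,0,0,0,0,0],[8,0,0,0,0,0],[14,0,0,0,0,0],[18,10,0,0,0,0],[18,22,0,0,0,0],[18,34,0,0,0,0],[18,44,0,0,0,0],[10,46,4,0,0,0],[0,46,8,0,0,0],[-12,46,10,0,0,0],[-24,46,10,0,0,0],[-33,46,10,0,0,0],[-33,46,10,0,0,0]]]'; python3 m.py p4;python3 k.py 395 245
```

```text
t: 9.2
tcp_pos: [0.6118, -0.1415, 0.1863]
ee_rot: [[0.293, 0.956, -0.0], [0.956, -0.293, -0.0], [-0.0, -0.0, -1.0]]
contact_force: [0.3, 0.7, -1.1]
opening: -0.0002
t: 10.5
tcp_pos: [0.6456, -0.1882, 0.1766]
ee_rot: [[0.295, 0.956, 0.0], [0.956, -0.295, -0.0], [-0.0, 0.0, -1.0]]
contact_force: [-0.6, -0.1, 0.5]
opening: 0.0002
t 10.5 tcp local mm [ 45.3 -50.1] z 176.6 F [-0.6 -0.1  0.5] open 0.0001967919926674467
tool x,y dot ex,ey, z: 0.002196923480275781 0.9999975341872318 [-0.  0. -1.]
(np.float32(395.875), np.float32(247.125), np.float32(12.675)) [[-5.9, -57.8], [2.9, -46.0], [9.9, -36.5]]
(np.float32(422.125), np.float32(242.875), np.float32(9.925)) [[34.3, -62.2], [44.1, -50.4], [52.0, -41.0]]
```

View pics/p4.png

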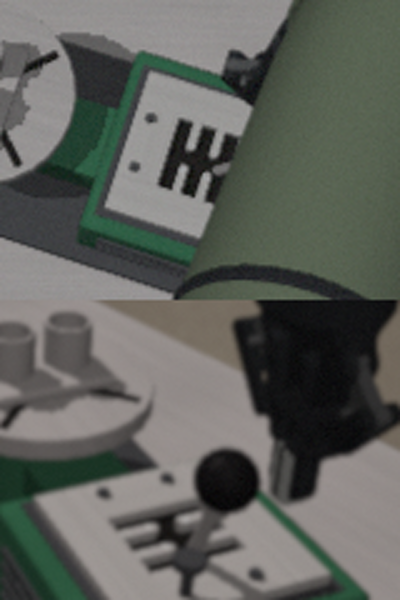

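The knob is in the -y lane at about (2,-48), with the finger clear on its +x side. Now I push along -x.

```bash
python3 -m creep '[[[0,-5,0,0,0,0],[0,-9,0,0,0,0],[0,-12,0,0,0,0],[0,-14,0,0,0,0],[0,-16,0,0,0,0],[0,-18,0,0,0,0],[0,-21,0,0,0,0],[0,-24,0,0,0,0],[0,-27,0,0,0,0],[0,-30,0,0,0,0],[0,-33,0,0,0,0],[0,-36,0,0,0,0],[0,-39,0,0,0,0],[0,-42,0,0,0,0],[0,-45,0,0,0,0],[0,-48,0,0,0,0],[0,-51,0,0,0,0],[0,-54,0,0,0,0],[0,-56,0,0,0,0],[0,-57,0,0,0,0]]]'; python3 -m creep '[[[0,-1,0,0,0,0],[0,-2,0,0,0,0],[0,-3,0,0,0,0],[0,-4,0,0,0,0],[0,-5,0,0,0,0],[0,-6,0,0,0,0],[0,-6,0,0,0,0]]]';python3 -c "from h import *;st()"
```

```text
t: 12.6
tcp_pos: [0.5914, -0.1696, 0.1762]
ee_rot: [[0.293, 0.956, -0.0], [0.956, -0.293, -0.0], [-0.0, -0.0, -1.0]]
contact_force: [2.2, -0.7, -1.9]
opening: 0.0002
t: 13.3
tcp_pos: [0.5857, -0.1678, 0.1763]
ee_rot: [[0.292, 0.956, -0.0], [0.956, -0.292, 0.0], [-0.0, -0.0, -1.0]]
contact_force: [0.9, -0.5, -1.2]
opening: -0.0003
t 13.3 tcp local mm [-18.  -48.2] z 176.3 F [ 0.9 -0.5 -1.2] open -0.0002725817974071637
tool x,y dot ex,ey, z: -0.00021296971669760307 0.9999999765786779 [-0. -0. -1.]
```

```bash
python3 -m creep '[[[0,-0.5,0,0,0,0],[0,-1,0,0,0,0],[0,-1.5,0,0,0,0],[0,-2,0,0,0,0],[0,-2,0,0,0,0]]]'; python3 -m creep '[[[0,-0.5,0,0,0,0],[0,-1,0,0,0,0],[0,-1,0,0,0,0]]]'
```

```text
t: 13.8
tcp_pos: [0.5839, -0.1672, 0.1763]
ee_rot: [[0.292, 0.956, -0.0], [0.956, -0.292, 0.0], [0.0, -0.0, -1.0]]
contact_force: [2.0, -0.0, -0.5]
opening: -0.0002
t: 14.1
tcp_pos: [0.5833, -0.167, 0.1763]
ee_rot: [[0.292, 0.956, 0.0], [0.956, -0.292, -0.0], [-0.0, 0.0, -1.0]]
contact_force: [2.1, -0.9, -2.6]
opening: 0.0001
```

```bash
python3 -m creep '[[[0,-0.5,0,0,0,0],[0,-1,0,0,0,0],[0,-1,0,0,0,0]]]'; python3 -m creep '[[[0,5,0,0,0,0],[0,15,0,0,0,0],[0,30,0,0,0,0],[0,45,0,0,0,0],[0,60,0,0,0,0],[0,70,-15,0,0,0],[0,75,-40,0,0,0],[0,75,-70,0,0,0],[0,75,-100,0,0,0],[40,70,-120,0,0,0],[80,60,-120,0,0,0],[120,50,-120,0,0,0],[160,40,-120,0,0,0],[200,30,-120,0,0,0],[240,10,-120,0,0,0],[280,0,-120,0,0,0],[310,0,-120,0,0,0],[330,0,-120,0,0,0],[330,0,-120,0,0,0]]]'; python3 m.py p5
python3 - <<'E'
from h import *
T,S=load("top"),load("side")
a=T["img"][110:270,270:470];b=S["img"][190:420,240:520]
cv2.imwrite("pics/p5.png",np.hstack([cv2.resize(a,(400,320)),cv2.resize(b,(390,320))])[:,:,::-1])
E
```

```text
t: 14.4
tcp_pos: [0.5825, -0.1668, 0.1763]
ee_rot: [[0.292, 0.956, 0.001], [0.956, -0.292, -0.0], [0.0, 0.001, -1.0]]
contact_force: [4.8, -1.4, -3.9]
opening: 0.0004
t: 16.3
tcp_pos: [0.6786, 0.1519, 0.2956]
ee_rot: [[0.289, 0.957, -0.001], [0.957, -0.289, 0.0], [-0.0, -0.001, -1.0]]
contact_force: [0.1, 0.6, -0.5]
opening: 0.0
t 16.3 tcp local mm [-22.7 284.7] z 295.6 F [ 0.1  0.6 -0.5] open 2.5444768150205196e-05
tool x,y dot ex,ey, z: -0.004096690966664503 0.9999916049263001 [-0.    -0.001 -1.   ]
```

View pics/p5.png

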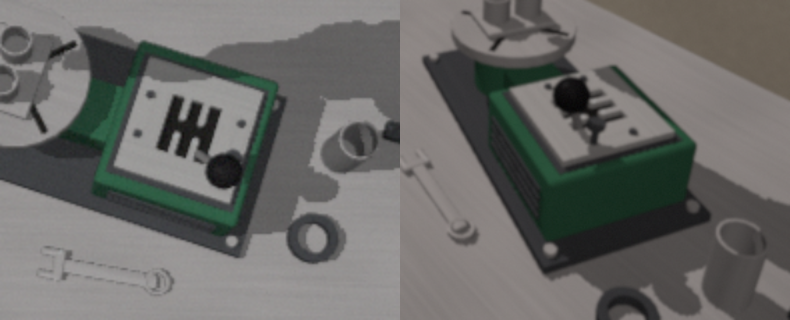

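The knob leans into the (-x,-y) corner, and the loose parts look undisturbed. I'll check the numbers and then hand in.

Run:
```python
from h import *
from station import order
T,S=load("top"),load("side")
k=knobpix(T,382,195,16);q=knobpix(S,363,259,18);P,e=tri(T,k[0],S,q[0]);l=loc(P)
a=np.arcsin(l[0]/145);print(k,q,l,P[2],e,"a",a,"b",np.arcsin(l[1]/145/np.cos(a)))
if a<-.3 and l[1]<-38: print(order.finish_job())
```

```text
((384.0, 195.5), 7.500100135803223) ((363.229736328125, 259.229736328125), 13.129288673400879) [-50.82329323 -49.36200277] 0.17534102654340988 0.0010830081448392197 a -0.3581107585456052 b -0.37200816642892076
the job is handed in; nothing more can be done
None
```

The lever is in the marked slot, the (-x,-y) corner beside the mushroom pin, fully home against its stop, and the job is handed in. I pushed the knob with closed fingers, without gripping: first to neutral, then across to the -y lane, then along -x to the stop.

- **Lever position:** the last check, using both cameras, put the lever at about -0.358 rad along and -0.372 rad across. The stop is at -0.36 rad, and the lane is at about -0.35 rad across with 0.03 rad of play.
- **Force:** the highest reading was about 6 N, at the stop. Force was only read at the end of each move, so a brief higher peak could have been missed.
- **Loose parts:** the tube, collar and spanner looked undisturbed in the last picture, but I did not measure their positions.
- **Clearance and time:** the arm finished about 0.3 m from the knob, clear of everything, at 16.3 s.
- **Disagreement:** partway through, the side camera alone read the knob about 2 mm further along +x than both cameras together. That was within tolerance and caused no trouble.

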